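# Open the touch-latch spacer cupboard

### The arm

A 7-joint arm with a two-finger parallel gripper is mounted at the origin on the work surface. World frame = base frame: x ahead of the robot, y to its left, z up, the work surface at z = 0. Lengths are in m, angles in rad, forces in N, time in s.
With the tool pointing down it reaches from about 0.425 to 0.925 m from the base axis. Payload 6.8 kg.
Tool frame: the origin (TCP) lies on the centre line of the jaws, within the pads' length; the fingertips stand 8 mm ahead of it and the grasp point (between the pads) lies 11 mm behind it; x points along the fingers, y is the direction in which the jaws open and shut, and the axes are right-handed (so a half turn about x gives the same grasp; the last joint's range is limited). The gripper opens to 88 mm and grips with 3 to 60 N. Pads are 20 mm wide; open, the fingers measure 115 mm over their backs; the gripper's body (75 mm by 178 mm) begins 61 mm behind the grasp point.
Start: joints at [1.093, 0.477, 0.022, 1.555, -0.011, 1.109, -0.083], TCP at [0.244, -0.629, 0.231] pointing down, gripper open.
Joint ranges: [-2.96, 2.96], [-0.34, 2.1], [-1.41, 1.46], [0.24, 2.44], [-1.37, 4.51], [0.17, 1.92], [-2.96, 2.96]. Speed limits (rad/s): [2.39, 2.39, 3.14, 3.14, 3.14, 3.14, 3.14].

### API

Orientations are given as a rotation vector (axis times angle).
In Python, from cell import telemetry, cams, order gives the robot as it stands.
- The arm moves only by the tool apply_moves, never from a script. Its argument "commands" is a list of rows, each a list of 5 numbers: the finger opening in mm, from 0 to 87.8, then the shift along the tool's x, y, z in mm, then the turn about the tool's x in rad. A call has 1 to 12 rows; each row is the pose to reach, as a shift and turn from the pose measured when the call began, along the tool's axes at that moment; what a row does not reach only later rows make up. A row lasts 1/8 s, in which the tool goes at most 62.5 mm and 10.7 degrees, less where a joint would pass 70% of its speed; a pose out of reach is approached as far as the arm can. A call with a gripper value outside its range is refused whole. The fingers move at their own pace and stop on an object; the grip force is fixed at half the most. Time passes only in rows, so rows that repeat a pose let the fingers close. It gives the time, the measured TCP pose, the force and the opening at its end, in the units of the state.
- telemetry.sense(): the state, without advancing time (a new reading comes with each control period).
- cams.camera(name): name is "scene" or "top" or "wrist"; returns (picture, depth): 420x560x3 uint8, red, green, blue; 420x560 float32, m along the optical axis (not along the pixel's ray), 0 where there is no reading.
- cams.camera_model(name): a dict with "mtx" (3x3 intrinsics, pixels), "world_from_camera" (4x4, takes a point from camera to world coordinates). Camera axes: x right, y up, looking along -z (the intrinsics and any distortion apply to the point x, -y, -z); pixel columns grow to the right and rows downward; lengths in m; the calibration is good to about 2 mm. A picture is of the moment at which its call begins: read the wrist's pose just before it. camera_model takes no time and is no camera call; for the wrist camera it gives the pose at the moment of the call.
- order.hand_in(): hands the job in, once; it reports no verdict.
The state is a dict: "t": time; "q": joint angles; "joint_vel": joint speeds; "joint_efforts": joint torques, N m; "eef_pos": TCP position; "ee_rot": TCP orientation; "wrist_force": force on the tool from outside, world axes, zero at the start; "ft_torque": the same for the moment, N m; "finger_gap": finger opening in m.
Only numpy, scipy, OpenCV 4.12 (cv2) and the standard library are available. Lean on these libraries where they do the work, as an engineer would, in place of code of your own. Each camera call takes 0.05 s, during which the arm holds its last target.

### The job

Open the wider of the two low white cupboards with the fingertips only: press its push-to-open door inwards near its right-hand edge as seen from the robot (it is hinged on the left) until the catch lets go and the door springs ajar, then put a fingertip behind that edge and push the door wide open, square to the cupboard's front or a little beyond, and leave it standing so. Use no more than a firm fingertip push, grasp or lift nothing, leave the narrower cupboard shut and the other things on the worktop where they are.

Things in the scene. Friction and masses are not known exactly. Their poses are not given: they have to be found in the camera images.
- cupboard_wide: The wider cupboard, the one to open. Fixed to the worktop, white laminate, 150 deep (x) x 180 wide (y) x 160 tall; origin at the centre of its underside, +x from its door into its depth, z up. One upright door covers its front (-x) face, 8 mm in front of the carcass; nothing stands on its top. Pushing the cupboard or door with more than 35 N (as a pinch does) is damage.
- wide_door (a joint): Wide door angle (rad): 0 shut, positive open; stops at -0.04 and 1.75. Pushing inwards at wide_press with about 3.5 N takes it to about -0.02, where the catch lets go; as the finger withdraws, a spring swings it out to about 0.6 and it stays there. Beyond that it turns easily (under 2 N at the edge) and stays where left. It does not latch again.
- wide_hinge (a point): Point on the wide door's vertical hinge axis, on the door's back face, at its top edge, 160 above the worktop. Its frame turns with the door: the panel spans y 0 to -160, x -14 (front face) to 0 (back face), and 8 to 160 above the worktop. At angle a the panel points from the hinge along (-sin a, -cos a) in the cupboard's x, y.
- wide_press (a point): The spot to press: on the front face of the wide door, 25 from its free edge and 35 below its top edge; moves and turns with the door. Its +x is the pressing direction. (On the back face a catch pin sticks out 33, 20 from the free edge and 40 to 60 above the worktop; keep fingertips above it.)
- wide_edge (a point): Top corner of the free (opening) edge of the wide door, in the middle of its 14 thickness; 160 from the hinge; moves with the door.
- cupboard_narrow: The narrower cupboard, to be left shut. Fixed to the worktop, white laminate, 150 deep (x) x 120 wide (y) x 160 tall; origin at the centre of its underside, +x from its door into its depth, z up. Its door is also push-to-open.
- narrow_door (a joint): Angle of the narrow door (rad): 0 = shut, positive = opened. It springs open if pressed.
- mallet: Rubber mallet lying along x: handle 23 thick, head 54 diameter x 85; 54 tall, 230 long. Loose bystander; origin on the underside near the middle.
- trowel: Margin trowel lying along x: steel blade 130 x 50, wooden handle 28 thick; 265 long. Loose bystander; origin on the underside near the middle.
- azulejo: Flat L-shaped glazed tile fragment 70 x 80 x 11. Loose bystander; origin on the underside.
- spacer_tub: Clear open tub of tile spacers 70 x 100 x 40 tall. Loose bystander; origin at the centre of its underside.
- grout_float: Grout float, sole 70 x 130, with a bar grip; 55 tall. Loose bystander; origin at the centre of its underside.
- jar: Closed jar, 50 diameter x 100 tall, standing between the two cupboards. Loose bystander; origin at the centre of its underside.
Mind the look-alikes: they are no part of the job. Leave any yellow look-alike of the cupboard_narrow alone.

How it is judged:
By the outcome, as a careful person would: the job done as asked, in the order asked, and still so for the second after the job is handed in, with the robot touching nothing.
It also fails if it takes over 48 s, if anything falls off the work surface, if the arm or the gripper's body presses on something with over 40 N, if the wrist force passes 120 N, or if a joint passes its speed limit or range.

## Working session

There is one attempt and no reset: what is moved stays moved. The work goes in short steps, Python scripts to look and compute and a tool call to move; the robot and the scene stay as the last step left them, time stands still between calls to the robot, and variables do not carry over. Pictures are saved under pics/ and viewed, and the job is handed in when it is done.

Besides the shell and the picture viewer there is one more tool, called after "Request:" in YAML: its name, and indented under it one key for each argument. apply_moves: Moves the arm, as the interface text tells. Its arguments: {"type":"object","properties":{"commands":{"type":"array"}},"required":["commands"]}

```bash
ls; mkdir -p pics
python3 - <<'E'
from cell import telemetry,cams
import cv2,numpy as np
s=telemetry.sense();print({k:np.round(v,3) for k,v in s.items()})
for n in ["scene","top","wrist"]:
    m=cams.camera_model(n);print(n,{k:np.round(v,3).tolist() for k,v in m.items()})
    p,d=cams.camera(n);cv2.imwrite(f"pics/{n}0.png",p[:,:,::-1]);np.savez(f"{n}0.npz",p=p,d=d,K=m["mtx"],T=m["world_from_camera"])
E
```

```text
pics
{'t': np.float64(0.0), 'q': array([ 1.093,  0.478,  0.022,  1.556, -0.011,  1.109, -0.083]), 'joint_vel': array([ 0.001, -0.001,  0.001,  0.001, -0.   ,  0.001, -0.001]), 'joint_efforts': array([-2.0000e-03, -5.8285e+01,  1.5340e+00, -2.7261e+01, -5.4000e-02,
        1.7000e-02,  0.0000e+00]), 'eef_pos': array([ 0.244, -0.629,  0.23 ]), 'ee_rot': array([ 2.02 ,  0.38 , -2.021]), 'wrist_force': array([ 0.163, -0.443, -0.3  ]), 'ft_torque': array([-0.028,  0.   ,  0.038]), 'finger_gap': np.float64(0.088)}
scene {'mtx': [[502.496, 0.0, 274.556], [0.0, 502.496, 206.679], [0.0, 0.0, 1.0]], 'world_from_camera': [[0.511, -0.814, 0.276, 0.831], [0.859, 0.484, -0.164, -0.231], [-0.0, 0.32, 0.947, 1.369], [0.0, 0.0, 0.0, 1.0]]}
top {'mtx': [[504.488, 0.0, 271.678], [0.0, 504.488, 202.524], [0.0, 0.0, 1.0]], 'world_from_camera': [[0.019, 0.992, -0.121, 0.33], [-1.0, 0.017, -0.013, -0.024], [-0.011, 0.121, 0.993, 1.355], [0.0, 0.0, 0.0, 1.0]]}
wrist {'mtx': [[341.125, 0.0, 280.42], [0.0, 341.125, 206.585], [0.0, 0.0, 1.0]], 'world_from_camera': [[0.361, 0.89, 0.277, 0.321], [-0.933, 0.345, 0.106, -0.6], [-0.001, -0.297, 0.955, 0.384], [0.0, 0.0, 0.0, 1.0]]}
```

View pics/scene0.png

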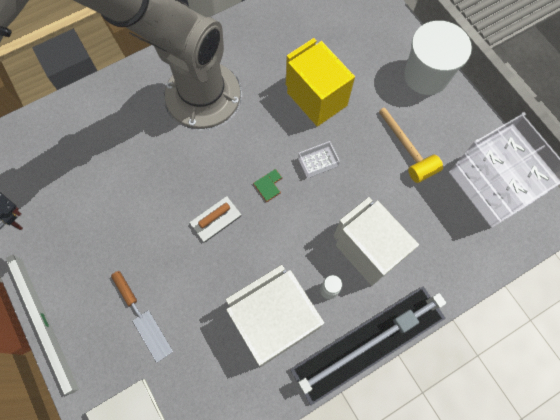

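View pics/top0.png

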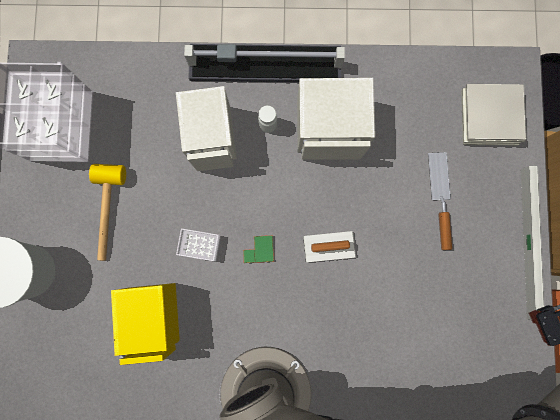

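View pics/wrist0.png

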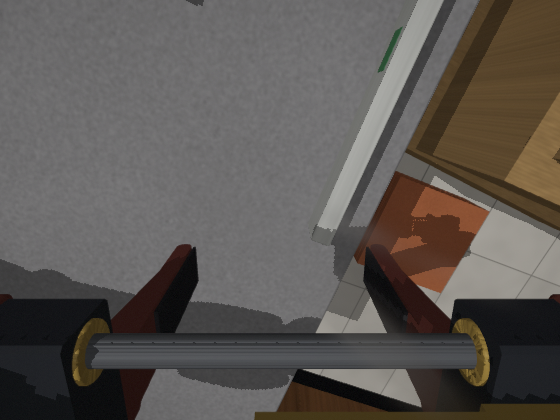

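The views show the wide cupboard at top-view px (300–375, 78–155) with its door facing the robot. The jar is at (267,118), the narrow cupboard at (205,120), and the gripper at the far right. Next I'll measure the cupboard top and door.

```bash
cat > h.py <<'E'
import numpy as np
def cloud(f):
    a=np.load(f);d=a["d"];K=a["K"];T=a["T"]
    v,u=np.mgrid[:420,:560]
    P=np.stack([(u-K[0,2])/K[0,0]*d,-(v-K[1,2])/K[1,1]*d,-d,np.ones_like(d)],-1)@T.T
    return P[...,:3],d>0,a["p"]
E
python3 - <<'E'
from h import *; import cv2
for n in ["top","scene"]:
    P,ok,p=cloud(n+"0.npz")
    m=ok&(P[...,2]>.148)&(P[...,2]<.175)&(P[...,0]>.3)
    k,l,st,c=cv2.connectedComponentsWithStats(m.astype(np.uint8))
    for i in range(1,k):
        if st[i,4]<60: continue
        q=P[l==i]; r=cv2.minAreaRect(q[:,:2].astype(np.float32)*1000)
        print(n,st[i],np.round(q.mean(0),3),np.round(cv2.boxPoints(r)).tolist(),[round(x,1) for x in r[1]],round(r[2],1),np.median(q[:,2]).round(4))
    # others heights
    m=ok&(P[...,2]>.02)&(P[...,0]>.3)
    k,l,st,c=cv2.connectedComponentsWithStats(m.astype(np.uint8))
    for i in range(1,k):
        if st[i,4]<60: continue
        q=P[l==i]; print('  obj',st[i],q.min(0).round(3),q.max(0).round(3))
E
```

```text
top [  0  67  30  36 295] [0.767 0.647 0.162] [[710.0, 655.0], [797.0, 595.0], [825.0, 636.0], [738.0, 696.0]] [49.4, 105.5] 55.4 0.1623
top [ 31  68  29  36 275] [0.767 0.569 0.162] [[708.0, 578.0], [796.0, 519.0], [824.0, 562.0], [736.0, 620.0]] [50.7, 105.7] 56.3 0.163
top [  0  68  72  82 526] [0.671 0.522 0.162] [[523.0, 561.0], [722.0, 403.0], [799.0, 501.0], [600.0, 659.0]] [124.3, 254.6] 51.6 0.1611
top [ 16  79  12  20 105] [0.749 0.617 0.152] [[727.0, 622.0], [732.0, 599.0], [780.0, 610.0], [774.0, 634.0]] [48.6, 24.2] 13.7 0.1521
top [ 299   78   76   61 4455] [ 0.712 -0.162  0.159] [[635.0, -73.0], [639.0, -254.0], [791.0, -251.0], [787.0, -70.0]] [151.9, 180.9] 1.3 0.1595
top [ 45  80  14  20 108] [0.748 0.544 0.152] [[726.0, 550.0], [735.0, 523.0], [781.0, 539.0], [773.0, 565.0]] [49.1, 28.2] 18.0 0.1523
top [ 176   86   56   75 3263] [0.672 0.162 0.159] [[575.0, 209.0], [592.0, 89.0], [765.0, 115.0], [748.0, 234.0]] [174.8, 120.7] 8.3 0.1595
top [  0 106  27  36 230] [0.673 0.646 0.16 ] [[615.0, 657.0], [698.0, 592.0], [730.0, 633.0], [647.0, 698.0]] [51.9, 105.0] 51.7
[... 3304 characters left out ...]
 0.391 0.02 ] [0.59 0.48 0.06]
  obj [298 141  42  34 321] [0.335 0.132 0.02 ] [0.42  0.242 0.045]
  obj [ 334  197   85   88 4074] [0.578 0.094 0.02 ] [0.763 0.236 0.166]
  obj [198 201  32  27 314] [ 0.35  -0.209  0.02 ] [ 0.396 -0.109  0.06 ]
  obj [ 226  265   98  101 5608] [ 0.614 -0.251  0.02 ] [ 0.79  -0.068  0.167]
  obj [111 271  24  36 306] [ 0.378 -0.479  0.02 ] [ 0.485 -0.451  0.034]
  obj [321 275  21  23 368] [ 0.691 -0.015  0.021] [0.738 0.032 0.107]
  obj [  19  286   57  108 1467] [ 0.3  -0.7   0.02] [ 0.601 -0.675  0.057]
  obj [ 292  286  154  118 5230] [ 0.835 -0.188  0.02 ] [0.935 0.233 0.096]
  obj [  86  379   78   41 1874] [ 0.665 -0.668  0.021] [ 0.775 -0.515  0.066]
```

```bash
cat >> h.py <<'E'
from scipy.spatial.transform import Rotation as Ro
def shift(targets,yaw=None):
    """world targets -> tool-axis shifts (mm); yaw: desired direction angle of tool y mod pi"""
    from cell import telemetry
    s=telemetry.sense(); R=Ro.from_rotvec(s["ee_rot"]).as_matrix(); p=np.array(s["eef_pos"])
    print("t",round(float(s["t"]),3),"p",p.round(4),"F",np.round(s["wrist_force"],2),"gap",round(float(s["finger_gap"]),4)); print(R.round(3), "q7",round(float(s["q"][6]),2))
    for t in targets: print(t,(R.T@(np.array(t)-p)*1000).round(1))
    if yaw is not None:
        a=np.arctan2(R[1,1],R[0,1]); d=(yaw-a+np.pi/2)%np.pi-np.pi/2
        print("turn about tool x",round(-d,3))  # tool x points down
E
python3 -c "
from h import *
shift([(.54,-.22,.23),(.59,-.22,.125)],yaw=np.pi/2)"
```

```text
t 0.15 p [ 0.2438 -0.629   0.2299] F [ 1.04  0.26 -0.23] gap 0.088
[[-0.001  0.361 -0.932]
 [ 0.001 -0.932 -0.361]
 [-1.    -0.001  0.   ]] q7 -0.08
(0.54, -0.22, 0.23) [ 3.000e-01 -2.743e+02 -4.240e+02]
(0.59, -0.22, 0.125) [ 105.2 -256.1 -470.6]
turn about tool x 0.37
```

Request:
apply_moves:
  commands:
    - [40, 0, -30, -45, 0.05]
    - [20, 0, -60, -90, 0.1]
    - [0, 0, -90, -140, 0.15]
    - [0, 0, -120, -185, 0.2]
    - [0, 0, -150, -230, 0.25]
    - [0, 0, -180, -280, 0.3]
    - [0, 0, -210, -325, 0.37]
    - [0, 0, -240, -370, 0.37]
    - [0, 0, -274, -424, 0.37]
    - [0, 0, -274, -424, 0.37]
    - [0, 0, -274, -424, 0.37]

```text
t: 1.52
eef_pos: [0.5397, -0.2206, 0.2299]
ee_rot: [-2.219, -0.001, 2.223]
wrist_force: [-0.7, -0.0, 0.4]
finger_gap: 0.0007
```

Run:
```python
from cell import cams
import cv2
from h import *
shift([(.54,-.219,.123),(.59,-.219,.123)],yaw=np.pi/2)
m=cams.camera_model("wrist");p,d=cams.camera("wrist");cv2.imwrite("pics/w1.png",p[:,:,::-1]);np.savez("w1.npz",p=p,d=d,K=m["mtx"],T=m["world_from_camera"])
P,ok,_=cloud("w1.npz")
m=ok&(P[...,2]>.148)&(P[...,2]<.172)&(P[...,0]>.58)
k,l,st,c=cv2.connectedComponentsWithStats(m.astype(np.uint8))
for i in range(1,k):
    if st[i,4]<60: continue
    q=P[l==i]; r=cv2.minAreaRect(q[:,:2].astype(np.float32)*1000)
    print(st[i],np.round(cv2.boxPoints(r)).tolist(),np.median(q[:,2]).round(4))
```

```text
t 1.525 p [ 0.5397 -0.2206  0.2299] F [-0.73 -0.03  0.4 ] gap 0.0007
[[-0.002  0.    -1.   ]
 [ 0.001 -1.    -0.   ]
 [-1.    -0.001  0.002]] q7 -1.32
(0.54, -0.219, 0.123) [106.9  -1.5  -0.5]
(0.59, -0.219, 0.123) [106.8  -1.5 -50.5]
turn about tool x 0.0
[   26     0   311    77 22024] [[637.0, -74.0], [641.0, -255.0], [682.0, -254.0], [678.0, -73.0]] 0.1601
[  63   79  256   33 6030] [[615.0, -245.0], [635.0, -245.0], [635.0, -83.0], [616.0, -83.0]] 0.16
```

View pics/w1.png

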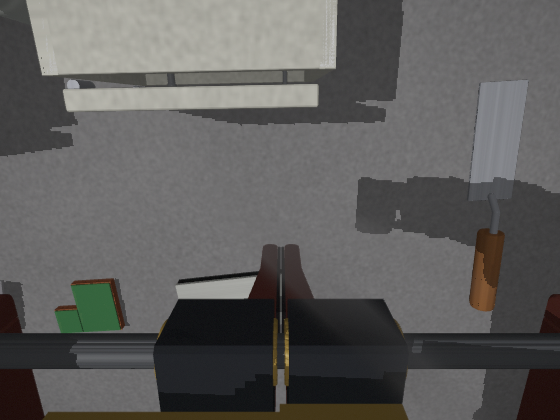

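The wrist view shows the door's top edge at px (65–318, 85–110), with its free edge at col 318. This agrees with the top camera: front face x≈0.618, free edge y≈−0.245. I'll go down in front of the door first, then approach it.

Request:
apply_moves:
  commands:
    - [0, 40, 0, 0, 0]
    - [0, 80, 0, 0, 0]
    - [0, 110, 0, 0, 0]
    - [0, 110, 0, -20, 0]
    - [0, 110, 0, -40, 0]
    - [0, 110, 0, -55, 0]
    - [0, 110, 0, -60, 0]
    - [0, 110, 0, -60, 0]

```text
t: 2.58
eef_pos: [0.5986, -0.2221, 0.1198]
ee_rot: [-2.218, 0.002, 2.222]
wrist_force: [-0.5, 0.2, -0.4]
finger_gap: 0.0006
```

Request:
apply_moves:
  commands:
    - [0, 0, 0, -2, 0]
    - [0, 0, 0, -4, 0]
    - [0, 0, 0, -6, 0]
    - [0, 0, 0, -6, 0]

```text
t: 3.08
eef_pos: [0.6047, -0.222, 0.1198]
ee_rot: [-2.218, 0.002, 2.222]
wrist_force: [-0.4, 0.5, -0.2]
finger_gap: 0.0003
```

Request:
apply_moves:
  commands:
    - [0, 0, 0, -1, 0]
    - [0, 0, 0, -2, 0]
    - [0, 0, 0, -3, 0]
    - [0, 0, 0, -3, 0]

```text
t: 3.58
eef_pos: [0.6074, -0.2222, 0.1198]
ee_rot: [-2.217, 0.002, 2.223]
wrist_force: [-3.9, 0.1, 2.2]
finger_gap: 0.0007
```

Request:
apply_moves:
  commands:
    - [0, 0, 0, -1, 0]
    - [0, 0, 0, -1, 0]

```text
t: 3.82
eef_pos: [0.6083, -0.2223, 0.1197]
ee_rot: [-2.217, 0.002, 2.223]
wrist_force: [-3.0, 0.0, 2.5]
finger_gap: 0.0005
```

Request:
apply_moves:
  commands:
    - [0, 0, 0, -1, 0]
    - [0, 0, 0, -1, 0]

```text
t: 4.08
eef_pos: [0.6094, -0.2223, 0.1197]
ee_rot: [-2.217, 0.003, 2.223]
wrist_force: [-3.5, -0.1, 2.9]
finger_gap: 0.0007
```

Request:
apply_moves:
  commands:
    - [0, 0, 0, -1, 0]
    - [0, 0, 0, -1, 0]

```text
t: 4.32
eef_pos: [0.6105, -0.2224, 0.1197]
ee_rot: [-2.217, 0.003, 2.223]
wrist_force: [-3.1, -0.9, 1.8]
finger_gap: 0.0008
```

Request:
apply_moves:
  commands:
    - [0, 0, 0, 10, 0]
    - [0, 0, 0, 30, 0]
    - [0, 0, 0, 60, 0]
    - [0, 0, 0, 90, 0]
    - [0, 0, 0, 130, 0]
    - [0, 0, 0, 130, 0]
    - [0, 0, 0, 130, 0]
    - [0, 0, 0, 130, 0]

```text
t: 5.32
eef_pos: [0.4819, -0.2219, 0.1203]
ee_rot: [-2.219, 0.002, 2.222]
wrist_force: [-0.7, 0.3, 0.3]
finger_gap: 0.0005
```

```bash
cat > look.py <<'E'
from cell import cams
import cv2,sys
from h import *
shift([])
for n in ["wrist","top"]:
    f=n+sys.argv[1]
    m=cams.camera_model(n);p,d=cams.camera(n);cv2.imwrite(f"pics/{f}.png",p[:,:,::-1]);np.savez(f+".npz",p=p,d=d,K=m["mtx"],T=m["world_from_camera"])
    P,ok,_=cloud(f+".npz")
    m=ok&(P[...,2]>.148)&(P[...,2]<.170)&(P[...,0]>.45)&(P[...,1]<.3)
    k,l,st,c=cv2.connectedComponentsWithStats(m.astype(np.uint8))
    for i in range(1,k):
        if st[i,4]<60: continue
        q=P[l==i]; r=cv2.minAreaRect(q[:,:2].astype(np.float32)*1000)
        print(n,st[i],np.round(cv2.boxPoints(r)).tolist(),np.round(r[1],1),round(r[2],1))
E
python3 look.py 2
```

```text
t 5.325 p [ 0.4819 -0.2219  0.1203] F [-0.69  0.29  0.34] gap 0.0005
[[-0.001 -0.002 -1.   ]
 [ 0.    -1.     0.002]
 [-1.    -0.     0.001]] q7 -1.31
wrist [    0     0   270   200 14431] [[530.0, -212.0], [542.0, -220.0], [596.0, -137.0], [584.0, -129.0]] [98.2 14.5] 56.9
wrist [248 278  32  55 682] [[483.0, -222.0], [489.0, -227.0], [499.0, -215.0], [493.0, -210.0]] [15.3  7.7] 49.6
wrist [282 278  32  55 672] [[484.0, -223.0], [493.0, -235.0], [499.0, -231.0], [490.0, -219.0]] [ 7.7 15.3] 38.2
top [ 299   78   76   61 4454] [[635.0, -74.0], [640.0, -254.0], [792.0, -250.0], [787.0, -70.0]] [152.2 180.4] 1.5
top [ 176   86   56   67 2989] [[596.0, 212.0], [614.0, 93.0], [765.0, 115.0], [747.0, 234.0]] [152.4 120.6] 8.4
top [301 140  58  41 432] [[526.0, -207.0], [541.0, -218.0], [633.0, -85.0], [618.0, -75.0]] [161.4  18.5] 55.2
top [186 149  43  12 270] [[577.0, 201.0], [588.0, 99.0], [605.0, 101.0], [594.0, 203.0]] [ 18. 103.] 6.1
```

View pics/wrist2.png

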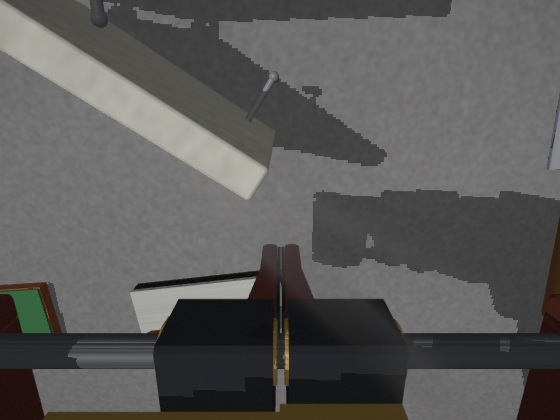

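View pics/top2.png

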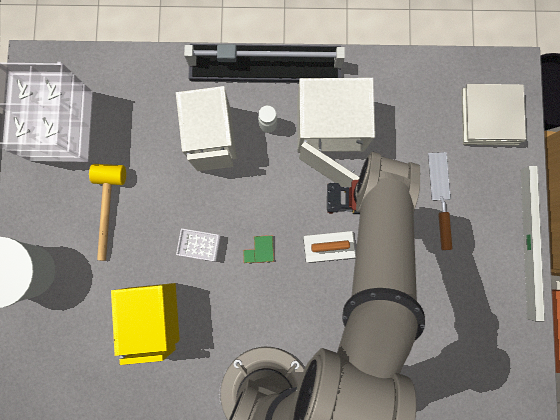

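The wrist view shows the door ajar at about 0.59 rad: free edge near px (258,185), catch pin near (270,75), and open space to the right of the edge. I'll go round the edge and behind the door.

Run:
```python
from h import *
shift([(.482,-.30,.12),(.60,-.30,.12),(.585,-.222,.12)])
H=np.array([.628,-.083])
T=[]
for th in [.55,.65,.75,.85,.95,1.05,1.15,1.25,1.35,1.45,1.55,1.63]:
    u=np.array([-np.sin(th),-np.cos(th)]);n=np.array([np.cos(th),-np.sin(th)])
    T.append(tuple((H+.138*u+n*(.010*np.cos(th)+.0135*np.sin(th))).round(4))+(.12,))
print(*T,sep="\n")
```

```text
t 5.425 p [ 0.4815 -0.2219  0.1201] F [ 0.58 -0.34  0.05] gap 0.0005
[[-0.002 -0.002 -1.   ]
 [ 0.    -1.     0.002]
 [-1.    -0.     0.002]] q7 -1.31
(0.482, -0.3, 0.12) [ 0.  78.1 -0.6]
(0.6, -0.3, 0.12) [  -0.2   77.9 -118.6]
(0.585, -0.222, 0.12) [-1.000e-01 -0.000e+00 -1.035e+02]
(np.float64(0.5692), np.float64(-0.2088), 0.12)
(np.float64(0.5573), np.float64(-0.2026), 0.12)
(np.float64(0.546), np.float64(-0.1952), 0.12)
(np.float64(0.5354), np.float64(-0.1867), 0.12)
(np.float64(0.5255), np.float64(-0.1769), 0.12)
(np.float64(0.5166), np.float64(-0.1661), 0.12)
(np.float64(0.5087), np.float64(-0.1543), 0.12)
(np.float64(0.5021), np.float64(-0.1417), 0.12)
(np.float64(0.4967), np.float64(-0.1282), 0.12)
(np.float64(0.4928), np.float64(-0.1141), 0.12)
(np.float64(0.4903), np.float64(-0.0996), 0.12)
(np.float64(0.4895), np.float64(-0.0877), 0.12)
```

Request:
apply_moves:
  commands:
    - [0, 0, 40, 0, 0]
    - [0, 0, 78, 0, 0]
    - [0, 0, 78, -40, 0]
    - [0, 0, 78, -80, 0]
    - [0, 0, 78, -118, 0]
    - [0, 0, 78, -118, 0]
    - [0, 0, 40, -115, 0]
    - [0, 0, 10, -108, 0]
    - [0, 0, 0, -103, 0]
    - [0, 0, 0, -103, 0]

```text
t: 6.68
eef_pos: [0.5839, -0.2224, 0.12]
ee_rot: [-2.218, 0.002, 2.223]
wrist_force: [0.1, -0.4, 0.5]
finger_gap: 0.0008
```

```bash
python3 look.py 3
```

```text
t 6.675 p [ 0.5839 -0.2224  0.12  ] F [ 0.13 -0.45  0.49] gap 0.0008
[[-0.002 -0.002 -1.   ]
 [-0.    -1.     0.002]
 [-1.     0.     0.002]] q7 -1.36
wrist [    0     0   383   187 68741] [[638.0, -127.0], [641.0, -255.0], [697.0, -254.0], [695.0, -126.0]] [ 56.7 128.3] 1.2
wrist [   0  243  162   90 6605] [[560.0, -163.0], [574.0, -172.0], [614.0, -113.0], [601.0, -104.0]] [71.8 16.6] 55.6
wrist [248 278  32  55 678] [[586.0, -223.0], [592.0, -227.0], [601.0, -215.0], [595.0, -211.0]] [15.1  7.8] 53.4
wrist [282 278  32  55 675] [[586.0, -224.0], [595.0, -236.0], [601.0, -231.0], [592.0, -219.0]] [ 8.  15.2] 39.3
top [ 299   78   74   62 3950] [[635.0, -75.0], [641.0, -254.0], [793.0, -249.0], [787.0, -70.0]] [152.3 179.6] 1.8
top [ 176   86   56   67 2986] [[597.0, 213.0], [614.0, 93.0], [765.0, 115.0], [747.0, 235.0]] [152.2 121.1] 8.4
top [301 140  27  24 206] [[570.0, -137.0], [586.0, -148.0], [633.0, -87.0], [617.0, -75.0]] [77.3 19.3] 52.4
top [186 149  43  12 275] [[577.0, 201.0], [588.0, 100.0], [606.0, 101.0], [595.0, 203.0]] [ 18.2 102.1] 6.1
top [334 167  25  16 151] [[529.0, -210.0], [542.0, -218.0], [577.0, -166.0], [564.0, -158.0]] [62.4 15.4] 56.4
```

View pics/wrist3.png

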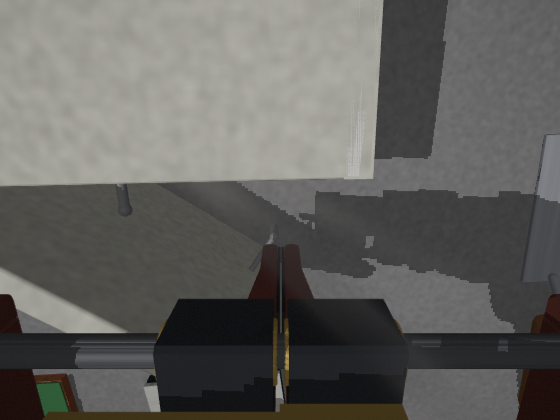

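The wrist view shows the fingertips behind the door (back face to the lower left, px 0–250), in front of the cupboard and above the pin at (265,245). I'll push along the arc.

Request:
apply_moves:
  commands:
    - [0, 0, -13, 14, 0]
    - [0, 0, -20, 27, 0]
    - [0, 0, -27, 38, 0]
    - [0, 0, -36, 49, 0]
    - [0, 0, -45, 58, 0]
    - [0, 0, -56, 67, 0]
    - [0, 0, -68, 75, 0]
    - [0, 0, -81, 82, 0]
    - [0, 0, -81, 82, 0]

```text
t: 7.9
eef_pos: [0.5016, -0.141, 0.1199]
ee_rot: [-2.217, 0.002, 2.224]
wrist_force: [-0.3, -0.7, -0.4]
finger_gap: 0.0006
```

```bash
python3 look.py 4
```

```text
t 7.9 p [ 0.5016 -0.141   0.1199] F [-0.28 -0.71 -0.45] gap 0.0006
[[-0.003 -0.002 -1.   ]
 [-0.    -1.     0.002]
 [-1.     0.     0.003]] q7 -1.48
wrist [   57     0   182   299 16319] [[500.0, -110.0], [505.0, -124.0], [617.0, -90.0], [612.0, -76.0]] [117.   15.1] 17.2
wrist [248 278  32  55 674] [[503.0, -141.0], [510.0, -146.0], [519.0, -134.0], [513.0, -129.0]] [15.4  8.2] 51.5
wrist [282 278  32  55 679] [[503.0, -143.0], [513.0, -155.0], [519.0, -150.0], [509.0, -138.0]] [ 7.7 15.4] 39.2
top [ 299   78   76   61 4457] [[635.0, -74.0], [639.0, -254.0], [792.0, -251.0], [787.0, -70.0]] [152.4 180.7] 1.3
top [ 176   86   56   67 2985] [[597.0, 212.0], [615.0, 93.0], [764.0, 115.0], [747.0, 234.0]] [151.4 120.9] 8.4
top [299 141  15  37 234] [[537.0, -92.0], [541.0, -110.0], [630.0, -89.0], [626.0, -71.0]] [92.1 18.7] 13.6
top [186 149  43  12 275] [[577.0, 201.0], [587.0, 99.0], [606.0, 101.0], [595.0, 203.0]] [ 18.4 102.2] 5.8
```

View pics/wrist4.png

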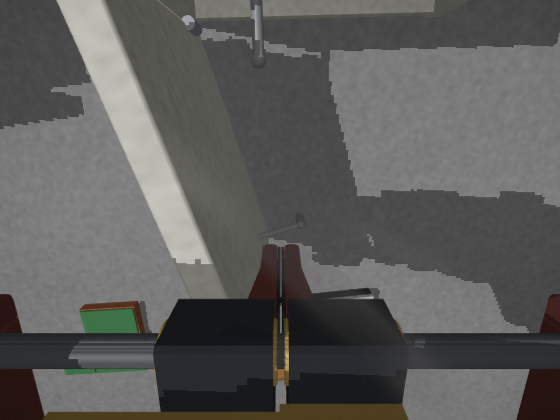

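Request:
apply_moves:
  commands:
    - [0, 0, -7, 3, 0]
    - [0, 0, -14, 5, 0]
    - [0, 0, -21, 7, 0]
    - [0, 0, -28, 9, 0]
    - [0, 0, -35, 10, 0]
    - [0, 0, -42, 11, 0]
    - [0, 0, -47, 11, 0]
    - [0, 0, -52, 11, 0]
    - [0, 0, -52, 11, 0]

```text
t: 9.12
eef_pos: [0.4914, -0.0899, 0.1199]
ee_rot: [-2.218, 0.003, 2.223]
wrist_force: [-0.7, 0.3, 0.4]
finger_gap: 0.0004
```

```bash
python3 look.py 5
```

```text
t 9.125 p [ 0.4914 -0.0899  0.1199] F [-0.74  0.33  0.41] gap 0.0004
[[-0.003 -0.003 -1.   ]
 [-0.001 -1.     0.003]
 [-1.     0.001  0.003]] q7 -1.58
wrist [  209     0    71   333 13764] [[491.0, -65.0], [493.0, -91.0], [605.0, -84.0], [603.0, -58.0]] [112.3  25.9] 3.6
wrist [282 278  32  55 676] [[493.0, -92.0], [502.0, -103.0], [509.0, -98.0], [499.0, -87.0]] [ 8.  15.4] 39.6
top [ 299   78   76   61 4468] [[635.0, -74.0], [640.0, -254.0], [791.0, -250.0], [787.0, -70.0]] [151.8 180.5] 1.4
top [ 176   86   56   67 2979] [[596.0, 211.0], [614.0, 92.0], [765.0, 115.0], [746.0, 234.0]] [152.3 120.5] 8.7
top [298 141   8  12  66] [[600.0, -87.0], [630.0, -87.0], [630.0, -70.0], [600.0, -70.0]] [17.6 30.2] 89.9
top [186 149  43  12 274] [[577.0, 201.0], [587.0, 99.0], [606.0, 101.0], [595.0, 203.0]] [ 18.4 102.2] 5.9
```

View pics/wrist5.png

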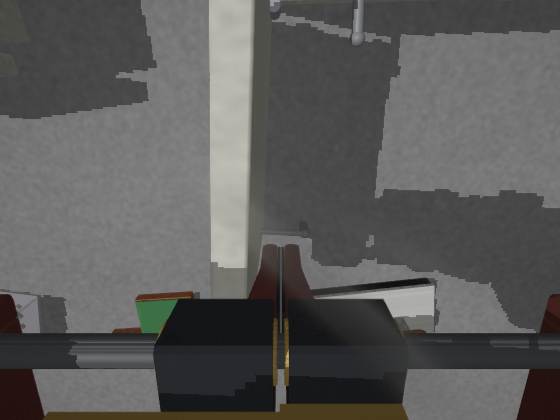

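```bash
cat > ang.py <<'E'
from h import *; import cv2,sys
for f in sys.argv[1:]:
    P,ok,_=cloud(f); 
    m=ok&(abs(P[...,2]-.16)<.004)&(P[...,0]>.45)&(P[...,0]<.605)&(P[...,1]>-.2)&(P[...,1]<.0)
    if "wrist5" in f: m&=P[...,0]>.52
    q=P[m]; b=np.digitize(q[:,0],np.arange(.44,.61,.01))
    c=np.array([(q[b==i,0].mean(),(q[b==i,1].min()+q[b==i,1].max())/2) for i in np.unique(b) if (b==i).sum()>4])
    s=np.polyfit(c[:,0],c[:,1],1); print(f,len(q),"xmin",q[:,0].min().round(3),"y at .5/.6",np.polyval(s,[.5,.6]).round(4),"angle a",round(np.pi/2-np.arctan(s[0])+.023,3))
E
python3 ang.py wrist4.npz wrist5.npz
```

```text
wrist4.npz 13082 xmin 0.51 y at .5/.6 [-0.1252 -0.0852] angle a 1.213
wrist5.npz 10977 xmin 0.52 y at .5/.6 [-0.0707 -0.0766] angle a 1.653
```

Door is at about 1.63–1.65 rad. I'll back the finger straight off and rise clear.

Request:
apply_moves:
  commands:
    - [0, 0, 15, 0, 0]
    - [0, 0, 40, 0, 0]
    - [0, 0, 80, 0, 0]
    - [0, 0, 100, 0, 0]
    - [0, -50, 100, 0, 0]
    - [0, -100, 130, 0, 0]
    - [0, -150, 180, 0, 0]
    - [0, -150, 230, 0, 0]
    - [0, -150, 230, 0, 0]
    - [0, -150, 230, 0, 0]

```text
t: 10.48
eef_pos: [0.4903, -0.3204, 0.2695]
ee_rot: [-2.215, 0.004, 2.223]
wrist_force: [-0.2, 0.9, -0.3]
finger_gap: 0.0001
```

```bash
python3 look.py 6; python3 ang.py top6.npz
python3 - <<'E'
from cell import cams; import cv2
p,d=cams.camera("scene");cv2.imwrite("pics/scene6.png",p[:,:,::-1])
E
```

```text
t 10.475 p [ 0.4903 -0.3204  0.2695] F [-0.2   0.93 -0.33] gap 0.0001
[[-0.004 -0.004 -1.   ]
 [ 0.    -1.     0.004]
 [-1.    -0.     0.004]] q7 -1.11
wrist [  0   0 137   5 351] [[638.0, -124.0], [639.0, -220.0], [641.0, -220.0], [639.0, -124.0]] [ 1.3 96. ] 1.1
top [ 299   78   76   61 4459] [[636.0, -73.0], [639.0, -254.0], [791.0, -250.0], [788.0, -70.0]] [152.  180.3] 1.2
top [ 176   86   56   67 2986] [[597.0, 211.0], [615.0, 92.0], [765.0, 115.0], [747.0, 234.0]] [152.4 120.7] 8.6
top [294 141  12  66 395] [[469.0, -78.0], [630.0, -88.0], [631.0, -70.0], [470.0, -61.0]] [ 17.6 161.8] 86.6
top [186 149  43  12 275] [[576.0, 200.0], [590.0, 99.0], [606.0, 101.0], [593.0, 202.0]] [ 16.3 101.7] 7.7
top6.npz 290 xmin 0.469 y at .5/.6 [-0.0695 -0.0752] angle a 1.65
```

View pics/top6.png

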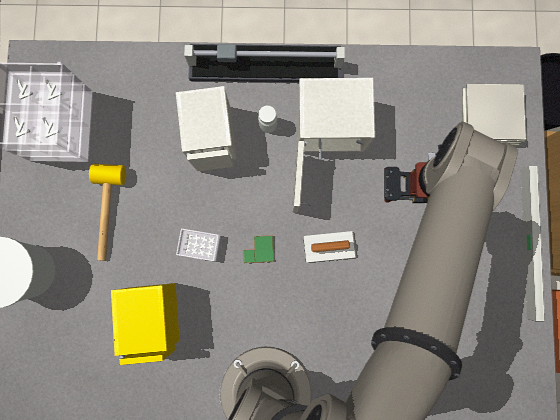

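View pics/scene6.png

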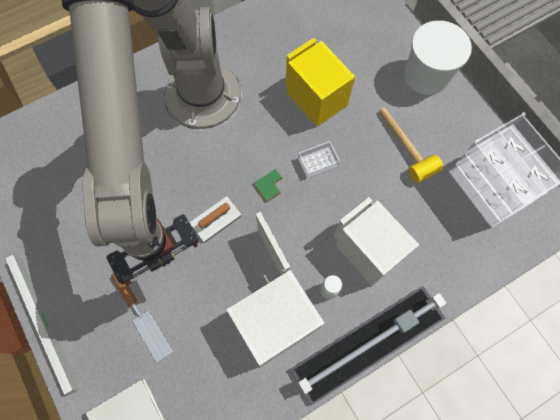

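The door stands open at top-view px (298,175), at 1.65 rad by the fit. The narrow cupboard at (205,120) is still shut, everything else is where it was, and the arm is clear. Handing in.

```bash
python3 -c "
from cell import order; print(order.hand_in())"
```

```text
the job is handed in; nothing more can be done
None
```

The wide cupboard's door is open and standing at about 1.65 rad (94–95°), a little past square. I handed the job in at about 10.6 s.

- **Press:** I pushed near the right-hand edge with the closed fingertips, and the wrist sensor read at most about 4 N along the push. The catch let go and the door sprang to about 0.59 rad.
- **Opening:** I went round the free edge, put the fingertips behind it above the catch pin, and pushed the door open along its arc. I then backed the finger off and raised it clear. Force readings at the end of each step stayed under about 1 N.
- **Last checks:** The wrist view gave 1.653 rad before I withdrew, and the top view gave 1.650 rad after, so the door stayed put. In the top and scene pictures the narrow cupboard is shut and the loose items look unmoved. The robot is touching nothing.
- **Disagreement:** With the door part-way open, one fit gave 1.21 rad and a box fit gave 1.29 rad. The finger was still against the door then, and neither figure affects the final position.

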